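# Mark the loaded tag in the hand press

## Task

One of the two hand marking presses on the bench has a blank metal tag lying across its anvil. Push that press's round knob straight down, on through the soft first stop to the stiff second stop at the bottom of its stroke, hold it there for a moment so that the tag is marked, then let the knob come all the way back up. Leave the tag lying in the press, and do not press the knob of the empty press.

Things in the scene. Friction and masses are not known exactly. Their poses are not given: they have to be found in the camera images.
- loaded_top (a point): Centre of the flat top of the round black knob of the press that holds the tag, 190 mm above the bench. Knob 48 mm across, 26 mm tall; slides straight down 18 mm: 10 mm soft (2 to 5 N) to the first stop, where it meets a steel collar and nothing moves until 9 N; then 8 mm stiff with the collar (9 to 14 N) to the hard second stop on the head. It springs back up by itself.
- loaded: The press that holds the tag, bolted down: grey C-shaped steel frame. Origin on the bench under the knob's axis, z up; base 130 x 90 mm, anvil top at 40 mm, head 102 x 46 mm with its top at 140 mm, column centred 60 mm from the knob's axis along the press's +x (away from the robot, yaw up to 0.5 rad). Nothing stands over the knob.
- empty_top (a point): Centre of the flat top of the knob of the other press, identical in every way but with nothing on its anvil. Not to be pressed. One press stands left and one right of the bench's middle, either way round, at least 250 mm apart.
- tag: Blank metal tag: loose flat bright strip 30 x 140 x 4 mm with an 8 mm hole near one end, lying across the anvil of the loaded press between two 3 mm ridges, its ends sticking out on both sides of the head by about 45 mm. Origin: centre of its underside, under the knob to within 10 mm; y axis along its length. A like tag lying on the bench itself is a spare, not part of the job.
There are look-alikes about, which are no part of the job. What is shaped like the loaded but pink is not meant. Leave any turquoise look-alike of the tag alone.

How it is judged:
On the way:
1. the loaded press's knob is pressed past its first stop down to its second stop (at least 15 of its 18 mm) and held there for 0.3 s (distance of loaded_top from where it was at the start of the episode above 0.015 m), for 0.3 s.
At the end, for the whole second after the job is handed in: The loaded press's knob, after its full stroke, is back up within 2 mm of its rest height; the empty press's knob is up as well; the tag lies still in the loaded press within 10 mm of where it lay (distance of each of loaded_top, empty_top from where it was at the start of the episode below 0.002 m and distance of tag from where it was at the start of the episode below 0.01 m and linear speed of tag below 0.02 m/s); the robot touches nothing.
It fails at once if the empty press's knob is pressed down more than 4 mm (distance of empty_top from where it was at the start of the episode above 0.004 m).
It fails at once if the tag is shifted more than 15 mm (distance of tag from where it was at the start of the episode above 0.015 m).
It also fails if it takes over 32 s, if anything falls off the work surface, if the arm or the gripper's body presses on something with over 40 N, if the wrist force passes 120 N, or if a joint passes its speed limit or range.

## Robot

A 7-joint arm with a two-finger parallel gripper is mounted at the origin on the work surface. World frame = base frame: x ahead of the robot, y to its left, z up, the work surface at z = 0. Lengths are in m, angles in rad, forces in N, time in s.
With the tool pointing down it reaches from about 0.4 to 0.85 m from the base axis. Payload 10.4 kg.
Tool frame: the origin (TCP) lies midway between the tips of the shut fingers; the grasp point (between the pads) lies 19 mm behind it; z points along the fingers, y is the line along which they close (so a half turn about z gives the same grasp; the last joint's range is limited). The gripper opens to 87 mm and grips with 3 to 60 N. Pads are 19 mm wide; open, the fingers measure 117 mm over their backs; the gripper's body (75 mm by 190 mm) begins 51 mm behind the grasp point.
Start: joints at [1.15, 0.332, -0.065, 1.46, 0.022, 1.35, -0.088], TCP at [0.242, -0.576, 0.223] pointing down, gripper open.
Joint ranges: [-2.6, 2.6], [-0.5, 2.12], [-1.47, 1.34], [0.16, 2.42], [-1.27, 4.41], [0.06, 2.06], [-2.6, 2.6]. Speed limits (rad/s): [2.22, 2.22, 2.79, 2.79, 3.14, 3.14, 3.14].

## Interface

Orientations are given as a unit quaternion [x, y, z, w].
In Python, from bench import r gives the robot as it stands.
- The arm moves only by the tool arm_command, never from a script. Its arguments are lists of equal length, an entry for each row: "xyz": the shift along the world's x, y, z in m, a list of three; "rot": the turn, a rotation vector about the world's x, y, z in rad, a list of three. In form: {"xyz": [[tx, ty, tz], ...], "rot": [[ax, ay, az], ...]}. A call has 1 to 20 rows; each row is the pose to reach, as a shift and turn from the pose commanded when the call began; what a row does not reach only later rows make up. A row lasts 1/12 s, in which the tool goes at most 41.7 mm and 7.16 degrees, less where a joint would pass 70% of its speed; a pose out of reach is approached as far as the arm can. A call with a gripper value outside its range is refused whole. "grip" is the opening, from 0 (shut) to 1 (fully open), set as the call begins (left out, the last holds). The fingers move at their own pace and stop on an object; "squeeze" is the grip in N (left out, the last holds). Time passes only in rows, so rows that repeat a pose let the fingers close. It gives the time, the measured TCP pose, the force, the opening and the grip force at its end, in the units of the state.
- r.read_state(): the state, without advancing time (a new reading comes with each control period).
- r.camera(name): name is "side" or "top"; returns the picture (480x640x3 uint8, red, green, blue); there is no depth.
- r.camera_model(name): a dict with "fx", "fy", "cx", "cy" (pixels), "k1" (the pictures are not rectified: a ray, as slopes to the right and down, at radius r is drawn at 1 + k1 r^2 times it, then the intrinsics apply), "T" (4x4, takes a point from camera to world coordinates). Camera axes: x right, y up, looking along -z (the intrinsics and any distortion apply to the point x, -y, -z); pixel columns grow to the right and rows downward; lengths in m; the calibration is good to about 2 mm. A picture is of the moment at which its call begins. camera_model takes no time and is no camera call.
- r.close_job(): hands the job in; it is judged then, once.
Trained networks look in the newest picture that a camera, given by its name, has taken for a name from the list of things; names that differ only in an ending like _2 or _b are one class to them, and where a whole thing is asked for, a point or a joint stands for the part that bears it (a point fixed in the world has none). Each returns a list of dicts, best first, with "conf" (0 to 1); they miss things now and then, are a little off and sometimes report something else, mostly with a low value. They report only what shows in the picture. A call takes as long as a camera call. They do not tell look-alikes from the thing itself.
- r.look_for(label, camera): "at" ([x, y, z] in m, in the coordinates of the camera as it stood for that picture, good to about 4 mm: the middle of the surface that is visible of it).
- r.spot_point(label, camera): "at" ([x, y, z] in m, in the coordinates of the camera as it stood for that picture, good to about 4 mm: a listed point, or the origin of a listed thing).
The state is a dict: "time": time; "joint_positions": joint angles; "joint_vel": joint speeds; "joint_torque": joint torques, N m; "ee_pos": TCP position; "eef_rot": TCP orientation; "ft_force": force on the tool from outside, world axes, zero at the start; "torque": the same for the moment, N m; "width": finger opening in m; "grip_force": force on a finger pad.
Only numpy, scipy, OpenCV 4.12 (cv2) and the standard library are available. Lean on these libraries where they do the work, as an engineer would, in place of code of your own. Each camera call takes 0.05 s, during which the arm holds its last target. There are 200 camera calls.

## Working session

There is one attempt and no reset: what is moved stays moved. The work goes in short steps, Python scripts to look and compute and a tool call to move; the robot and the scene stay as the last step left them, time stands still between calls to the robot, and variables do not carry over. Pictures are saved under pics/ and viewed, at most 10 in all, crops included, and the job is handed in when it is done.

Besides the shell and the picture viewer there is one more tool, called after ">>>" by a JSON object that holds its "method" and its "body". arm_command: Moves the arm, as the interface text tells. Its arguments: {"type":"object","properties":{"xyz":{"type":"array"},"rot":{"type":"array"},"grip":{"type":"number"},"squeeze":{"type":"number"}},"required":["xyz","rot"]}

```bash
mkdir -p pics; cat > h.py <<'E'
import numpy as np, cv2
from bench import r
def world(c,p):
    T=np.array(r.camera_model(c)["T"]); return (T@np.append(p,1))[:3]
def pix(c,w):
    m=r.camera_model(c); p=np.linalg.inv(np.array(m["T"]))@np.append(w,1)
    a=np.array([p[0],-p[1]])/-p[2]; a=a*(1+m["k1"]*(a@a))
    return np.round([m["fx"]*a[0]+m["cx"],m["fy"]*a[1]+m["cy"]])
def ray(c,uv,z):
    m=r.camera_model(c); T=np.array(m["T"])
    d=np.array([(uv[0]-m["cx"])/m["fx"],(uv[1]-m["cy"])/m["fy"]]); a=d.copy()
    for _ in range(20): a=d/(1+m["k1"]*(a@a))
    v=T[:3,:3]@np.array([a[0],-a[1],-1]); o=T[:3,3]
    return o+v*(z-o[2])/v[2]
E
python3 - <<'E'
from h import *
for c in ("side","top"):
    cv2.imwrite(f"pics/{c}1.png",r.camera(c)[...,::-1])
    for f,l in ((r.spot_point,"loaded_top"),(r.spot_point,"empty_top"),(r.look_for,"loaded"),(r.spot_point,"tag")):
        for d in f(l,c): w=world(c,d["at"]); print(c,l,round(d["conf"],2),w.round(3),pix(c,w))
s=r.read_state(); print(s["time"],s["ee_pos"],s["eef_rot"],s["ft_force"],s["width"])
E
```

```text
side loaded_top 0.98 [ 0.533 -0.151  0.191] [293. 198.]
side loaded_top 0.75 [ 0.334 -0.251  0.189] [389. 181.]
side empty_top 0.73 [0.51  0.199 0.19 ] [281. 308.]
side loaded 0.89 [ 0.554 -0.133  0.092] [283. 243.]
side loaded 0.69 [ 0.353 -0.233  0.083] [378. 227.]
side tag 0.73 [ 0.687 -0.367 -0.006] [245. 224.]
top loaded_top 0.93 [ 0.533 -0.15   0.19 ] [355. 233.]
top loaded_top 0.75 [ 0.331 -0.251  0.193] [405. 336.]
top empty_top 0.68 [0.507 0.205 0.186] [179. 241.]
top loaded 0.92 [ 0.54  -0.146  0.138] [351. 233.]
top loaded 0.69 [ 0.351 -0.235  0.134] [392. 324.]
top tag 0.76 [ 0.537 -0.158  0.041] [353. 240.]
top tag 0.74 [ 0.684 -0.364 -0.   ] [436. 184.]
0.5 [ 0.24214519 -0.57618881  0.22253409] [9.80283920e-01 1.97594119e-01 1.79243750e-05 1.14991882e-05] [ 0.61419459 -0.44127949  0.18452553] 0.08718892912417216
```

View pics/top1.png

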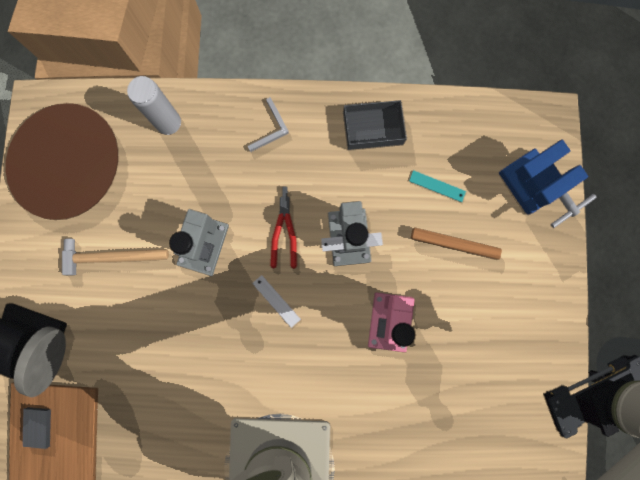

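View pics/side1.png

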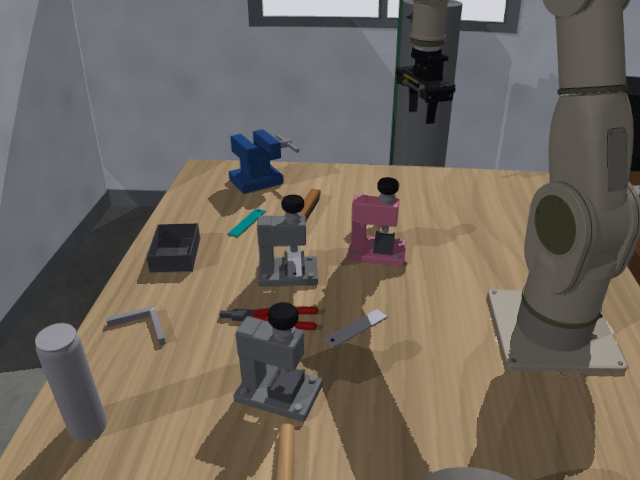

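The top view shows three presses. The grey one has its knob at (356,234) and a bright strip sticking out on both sides at (330,245) and (377,240). The other grey one has its knob at (180,242) and a bare anvil. The pink look-alike is at (403,335).
Possible tags are the strip in the press, the turquoise strip at (437,186), and the spare on the bench at (277,302). The side view agrees: the strip is in the press with its knob at (292,204), and the press with its knob at (283,316) is empty. I choose the grey press at top (356,234) and check it in one crop.

```bash
python3 - <<'E'
from h import *
a=cv2.imread("pics/top1.png")[190:280,300:400]; b=cv2.imread("pics/side1.png")[180:300,240:340]
a=cv2.resize(a,(400,400),interpolation=2); b=cv2.resize(b,(400,400),interpolation=2)
cv2.imwrite("pics/crop1.png",np.hstack([a,b]))
print(ray("top",(356.5,234),.19).round(3), ray("side",(292.5,200),.19).round(3))
E
```

```text
[ 0.531 -0.152  0.19 ] [ 0.533 -0.146  0.19 ]
```

View pics/crop1.png

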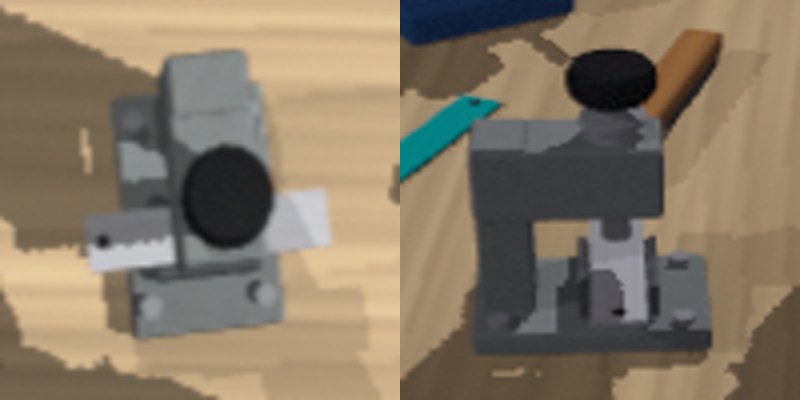

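The crop confirms it: a grey press with a bright strip across its anvil, the strip's hole at its left end. I'll shut the gripper and go above the knob at about (0.532, -0.150).

>>> {"method": "arm_command", "body": {"xyz": [[0,0,0.03],[0.02,0.03,0.045],[0.04,0.06,0.045],[0.06,0.09,0.045],[0.08,0.12,0.045],[0.1,0.15,0.045],[0.12,0.18,0.045],[0.14,0.21,0.045],[0.16,0.24,0.045],[0.18,0.27,0.045],[0.2,0.3,0.045],[0.22,0.33,0.045],[0.24,0.36,0.045],[0.26,0.39,0.045],[0.28,0.415,0.04],[0.29,0.426,0.03],[0.29,0.426,0.02],[0.29,0.426,0.02],[0.29,0.426,0.02]], "rot": [[0,0,0],[0,0,0],[0,0,0],[0,0,0],[0,0,0],[0,0,0],[0,0,0],[0,0,0],[0,0,0],[0,0,0],[0,0,0],[0,0,0],[0,0,0],[0,0,0],[0,0,0],[0,0,0],[0,0,0],[0,0,0],[0,0,0]], "grip": 0, "squeeze": 20}}

```text
time: 2.08
ee_pos: [0.5313, -0.1513, 0.2421]
eef_rot: [0.98, 0.197, -0.001, -0.0]
ft_force: [0.5, -0.8, 1.1]
width: 0.0002
grip_force: 0.0
```

```bash
python3 - <<'E'
from h import *
s=r.read_state(); print(s["time"],s["ee_pos"],s["ft_force"],s["width"])
a=r.camera("side")[...,::-1]; b=r.camera("top")[...,::-1]
print(pix("side",s["ee_pos"]),pix("top",s["ee_pos"]))
for d in r.spot_point("loaded_top","side"): w=world("side",d["at"]); print(round(d["conf"],2),w.round(3),pix("side",w))
a=cv2.resize(a[100:300,200:400],(400,400),interpolation=2); b=cv2.resize(b[150:350,250:450],(400,400),interpolation=2)
cv2.imwrite("pics/crop2.png",np.hstack([a,b]))
E
```

```text
2.0833 [ 0.5313338  -0.15128634  0.24214697] [ 0.53444706 -0.77615289  1.06128596] 0.00018137980668275918
[293. 176.] [359. 230.]
0.75 [ 0.334 -0.252  0.19 ] [389. 180.]
0.61 [ 0.532 -0.149  0.193] [293. 198.]
```

View pics/crop2.png

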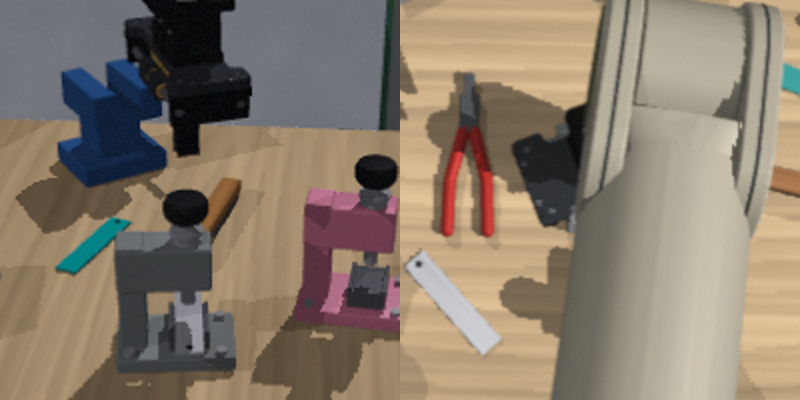

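The side crop shows the shut fingertips at (187,152), directly above the knob at (186,205). I'll go down to the knob, then press gently.

>>> {"method": "arm_command", "body": {"xyz": [[0,0,-0.02],[0,0,-0.035],[0,0,-0.045],[0,0,-0.048],[0,0,-0.05],[0,0,-0.052],[0,0,-0.054],[0,0,-0.056],[0,0,-0.058],[0,0,-0.06],[0,0,-0.062],[0,0,-0.062],[0,0,-0.062]], "rot": [[0,0,0],[0,0,0],[0,0,0],[0,0,0],[0,0,0],[0,0,0],[0,0,0],[0,0,0],[0,0,0],[0,0,0],[0,0,0],[0,0,0],[0,0,0]]}}

```text
time: 3.32
ee_pos: [0.5325, -0.1504, 0.1809]
eef_rot: [0.98, 0.198, 0.0, 0.0]
ft_force: [0.0, -1.0, 4.9]
width: 0.0002
grip_force: 2.2
```

The soft stage took about 4 N, as described. Next is the stiff stage.

>>> {"method": "arm_command", "body": {"xyz": [[0,0,-0.001],[0,0,-0.002],[0,0,-0.003],[0,0,-0.004],[0,0,-0.005],[0,0,-0.006],[0,0,-0.007],[0,0,-0.008],[0,0,-0.009],[0,0,-0.009]], "rot": [[0,0,0],[0,0,0],[0,0,0],[0,0,0],[0,0,0],[0,0,0],[0,0,0],[0,0,0],[0,0,0],[0,0,0]]}}

```text
time: 4.15
ee_pos: [0.5327, -0.1504, 0.1728]
eef_rot: [0.98, 0.198, 0.001, 0.001]
ft_force: [-2.6, -1.1, 13.5]
width: 0.0005
grip_force: 6.4
```

>>> {"method": "arm_command", "body": {"xyz": [[0,0,-0.001],[0,0,-0.002],[0,0,-0.003],[0,0,-0.003],[0,0,-0.003],[0,0,-0.003],[0,0,-0.003],[0,0,-0.003]], "rot": [[0,0,0],[0,0,0],[0,0,0],[0,0,0],[0,0,0],[0,0,0],[0,0,0],[0,0,0]]}}

```text
time: 4.82
ee_pos: [0.5332, -0.1505, 0.1721]
eef_rot: [0.98, 0.198, 0.001, 0.001]
ft_force: [-8.5, 1.0, 28.8]
width: 0.0001
grip_force: 14.6
```

The force jumped to 29 N at z = 0.172, so this is the hard stop. I'll hold for another half second and then lift slowly.

>>> {"method": "arm_command", "body": {"xyz": [[0,0,0],[0,0,0],[0,0,0],[0,0,0],[0,0,0],[0,0,0],[0,0,0.004],[0,0,0.008],[0,0,0.012],[0,0,0.016],[0,0,0.02],[0,0,0.025],[0,0,0.035],[0,0,0.055],[0,0,0.08],[0,0,0.1],[0,0,0.1],[0,0,0.1]], "rot": [[0,0,0],[0,0,0],[0,0,0],[0,0,0],[0,0,0],[0,0,0],[0,0,0],[0,0,0],[0,0,0],[0,0,0],[0,0,0],[0,0,0],[0,0,0],[0,0,0],[0,0,0],[0,0,0],[0,0,0],[0,0,0]]}}

```text
time: 6.32
ee_pos: [0.5324, -0.1501, 0.2696]
eef_rot: [0.98, 0.198, 0.001, 0.0]
ft_force: [0.4, -0.1, -0.4]
width: -0.0001
grip_force: 0.0
```

```bash
python3 - <<'E'
from h import *
s=r.read_state(); print(s["time"],s["ee_pos"],s["ft_force"])
a=r.camera("side")[...,::-1]; o=cv2.imread("pics/side1.png")
f=lambda i:cv2.resize(i[180:300,240:340],(400,400),interpolation=2)
cv2.imwrite("pics/crop3.png",np.hstack([f(a),f(o)]))
E
```

```text
6.3167 [ 0.53243209 -0.15005469  0.26958507] [ 0.39681671 -0.05525719 -0.37061323]
```

View pics/crop3.png

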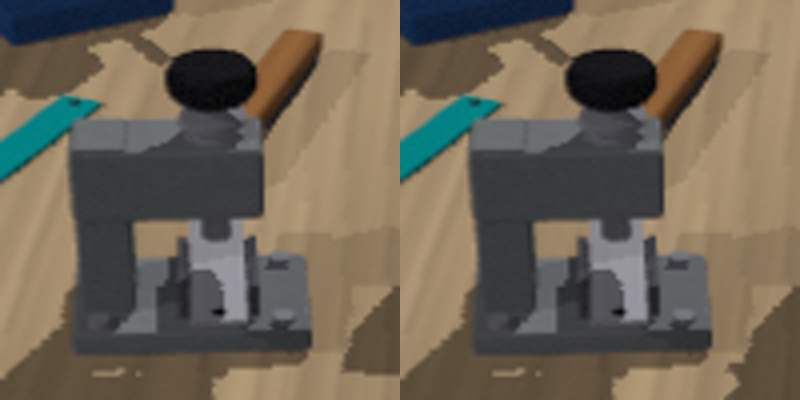

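The crops from after (left) and before (right) match: the knob is back up at (211,80) and the tag is unmoved at (220,285).

```bash
python3 -c "
from bench import r
print(r.close_job())"
```

```text
the job is handed in; nothing more can be done
None
```

I pressed the loaded press's knob to its hard second stop (about 18 mm down, 29 N), held it for more than 0.5 s and let it spring back up, with the tag unmoved and the empty press untouched; the job is handed in, but no verdict was returned.

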